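# Turn the bobbin box to red and lock it

### The arm

A 6-joint arm with a two-finger parallel gripper is mounted at the origin on the work surface. World frame = base frame: x ahead of the robot, y to its left, z up, the work surface at z = 0. Lengths are in m, angles in degrees, forces in N, time in s.
With the tool pointing down it reaches from about 0.4 to 0.825 m from the base axis. Payload 7 kg.
Tool frame: the origin (TCP) lies between the finger pads; the fingertips stand 19 mm ahead of it and the grasp point (between the pads) is the TCP; x points along the fingers, y is the direction in which the jaws open and shut, and the axes are right-handed (so a half turn about x gives the same grasp; the last joint's range is limited). The gripper opens to 88 mm and grips with 3 to 60 N. Pads are 19 mm wide; open, the fingers measure 130 mm over their backs; the gripper's body (78 mm by 193 mm) begins 47 mm behind the grasp point.
Start: joints at [88.184, 20.546, 0.682, 0, -70.136, -16.507], TCP at [0.212, 0.641, 0.246] pointing down, gripper open.
Joint ranges: [-176.03, 176.03], [-82.01, 121.73], [-58.28, 71.71], [-173.87, 95.51], [-174.79, -0.11], [-173.66, 173.66]. Speed limits (degrees/s): [136.94, 136.94, 172.46, 180, 180, 180].

### API

Orientations are given as [roll, pitch, yaw] about the fixed x, y, z axes, in that order (R = Rz(yaw) Ry(pitch) Rx(roll)).
In Python, from plant import r gives the robot as it stands.
- The arm moves only by the tool send_rows, never from a script. Its argument "plan" is a list of rows, each a list of 2 entries, a list of its own where there are three numbers: the shift along the tool's x, y, z scaled (see below), then the turn, a rotation vector about the tool's x, y, z scaled (see below). A call has exactly 5 rows; each row is the pose to reach, as a shift and turn from the pose measured when the call began, along the tool's axes at that moment; what a row does not reach only later rows make up. The controller multiplies each number of a shift by 0.15 m and each number of a turn by pi/4 rad. A row lasts 1/10 s, in which the tool goes at most 50 mm and 8.59 degrees, less where a joint would pass 70% of its speed; a pose out of reach is approached as far as the arm can. A call with a number of a shift or a turn outside -1 to 1 is refused whole. A call with a gripper value outside its range is refused whole. "jaw" is the opening, from -1 (shut) to 1 (fully open), so that 0 is half open, set as the call begins (left out, the last holds). The fingers move at their own pace and stop on an object; "force" is the grip in N (left out, the last holds). Time passes only in rows, so rows that repeat a pose let the fingers close, or fill a call up. It gives the time, the measured TCP pose, the force and the opening at its end, in the units of the state.
- r.get_state(): the state, without advancing time (a new reading comes with each control period).
- r.capture(name): name is "scene" or "top"; returns a dict with "color" (384x512x3 uint8, red, green, blue), "range_z" (384x512 float32, m along the optical axis (not along the pixel's ray), 0 where there is no reading), "mtx" (3x3 intrinsics, pixels), "k1" (the pictures are not rectified: a ray, as slopes to the right and down, at radius r is drawn at 1 + k1 r^2 times it, then the intrinsics apply), "pose" (4x4, takes a point from camera to world coordinates). Camera axes: x right, y down, z forward; pixel columns grow to the right and rows downward; lengths in m; the calibration is good to about 2 mm. A picture is of the moment at which its call begins.
- r.close_job(): hands the job in, once; it reports no verdict.
Trained networks look in a picture, given as the dict that the camera call returned (one of the last four; its "shot" number tells which), for a name from the list of things; names that differ only in an ending like _2 or _b are one class to them, and where a whole thing is asked for, a point or a joint stands for the part that bears it (a point fixed in the world has none). Each returns a list of dicts, best first, with "score" (0 to 1); they miss things now and then, are a little off and sometimes report something else, mostly with a low value. They report only what shows in the picture. A call takes as long as a camera call.
- r.find_in(picture, target): "uv" ([column, row] in pixels, amid what is visible of it).
- r.trace(picture, target): "mask" (384x512 bool, what is visible of it) and "uv" ([column, row] in pixels, amid what is visible of it).
The state is a dict: "time_s": time; "joints": joint angles; "qd": joint speeds; "joint_torque": joint torques, N m; "tcp_pos": TCP position; "eef_rot": TCP orientation; "contact_force": force on the tool from outside, world axes, zero at the start; "moment": the same for the moment, N m; "gripper_width": finger opening in m.
Only numpy, scipy, OpenCV 4.12 (cv2) and the standard library are available. Lean on these libraries where they do the work, as an engineer would, in place of code of your own. Each camera call takes 0.05 s, during which the arm holds its last target. There are 200 camera calls.

### The job

Push the black tab to turn the clear lid of the round bobbin box until its white-framed opening stands squarely over the red bobbin, with the whole bobbin free inside the frame. Then press the blue lock pin in the middle of the lid fully down, with the lid staying as it is; do not press the pin before the opening is in place. Only push with the fingers and go gently: do not grip the tab, do not touch the bobbins, and leave the cone, jar and hoop where they are.

Things in the scene. Friction and masses are not known exactly. Their poses are not given: they have to be found in the camera images.
- box: Round grey plastic box, 156 mm in diameter, fixed to the table; origin at the centre of its underside, on the lid's turning axis (vertical). Six equal compartments round the axis hold five bobbins of different colours; the sixth, in the direction of the box's own -x axis, is empty. The lid on it lies with its top 38 mm above the table.
- lid (a joint): Angle of the clear lid (152 mm in diameter) about the vertical axis of the box, counter-clockwise from above, in rad; 0 = opening over the empty compartment (box -x side). It turns freely either way from -3.6 to 3.6, with friction (about 0.12 N m: 1.5 N at the tab), no clicks, and stays where it is left. The compartments' centres are 60 degrees apart.
- opening (a point): Centre of the opening in the lid, at the lid's top surface (38 mm above the table), 46 mm from the box's axis. The opening is a white-framed sector 54 degrees wide, from 26 to 69 mm from the axis, in line with the tab.
- tab (a point): Black tab standing on the lid's rim just outside the opening, moving with the lid: a fin 28 mm long radially, 10 mm thick in the direction of turning, 30 mm tall; this point is the centre of its underside, 84 mm from the box's axis and 38 mm above the table (its top is 68 mm above the table). The axis, the opening's centre and the tab lie on one line.
- lock (a joint): Travel of the blue lock pin in m: 0 = up, 0.008 = fully down. It moves straight down with about 2.5 N and stays where it is pushed.
- lock_top (a point): Centre of the top face of the blue lock pin (24 mm in diameter), on the box's axis in the middle of the lid; 64 mm above the table when up, 56 mm when fully down. The white collar round it (42 mm in diameter) has its top 44 mm above the table.
- bobbin_red: A red bobbin, 26 mm in diameter, 26 mm tall, upright and fixed in one of the compartments, its axis 46 mm from the box's axis; origin at the centre of its underside (4 mm above the table). The bobbins' places differ from run to run.
- bobbin_blue: A blue bobbin, 26 mm in diameter, 26 mm tall, upright and fixed in one of the compartments, its axis 46 mm from the box's axis; origin at the centre of its underside (4 mm above the table). The bobbins' places differ from run to run.
- bobbin_green: A green bobbin, 26 mm in diameter, 26 mm tall, upright and fixed in one of the compartments, its axis 46 mm from the box's axis; origin at the centre of its underside (4 mm above the table). The bobbins' places differ from run to run.
- bobbin_yellow: A yellow bobbin, 26 mm in diameter, 26 mm tall, upright and fixed in one of the compartments, its axis 46 mm from the box's axis; origin at the centre of its underside (4 mm above the table). The bobbins' places differ from run to run.
- bobbin_white: A white bobbin, 26 mm in diameter, 26 mm tall, upright and fixed in one of the compartments, its axis 46 mm from the box's axis; origin at the centre of its underside (4 mm above the table). The bobbins' places differ from run to run.
- cone: Bystander: loose cone of dark pink thread standing upright, 64 mm wide at the foot, 96 mm tall; origin at the centre of its underside.
- jar: Bystander: loose glass jar with a brass lid, 56 mm in diameter, 60 mm tall; origin at the centre of its underside.
- hoop: Bystander: loose wooden embroidery hoop lying flat, 124 mm outside diameter, 10 mm high; origin at its centre on the table.

How it is judged (in metres and radians):
On the way, in this order (a step that is already met when the one before it is completed fails the run):
1. the fingers push the tab (contact force between the fingers and tab above 0.3 N), for 0.05 s.
2. the opening rests over the red bobbin (centres within 9 mm) while the pin is still up (horizontal distance between opening and bobbin_red below 0.009 m and velocity of joint lid between -0.1 and 0.1 rad/s and value of joint lock below 0.002 m), for 0.2 s.
3. the pin is pressed down (value of joint lock above 0.0065 m), for 0.1 s.
At the end, for the whole second after the job is handed in: The centre of the opening is within 9 mm (horizontally) of the red bobbin's axis, the lid is at rest, and the blue pin is down by at least 6.5 mm of its 8 mm (horizontal distance between opening and bobbin_red below 0.009 m and value of joint lock above 0.0065 m and velocity of joint lid between -0.05 and 0.05 rad/s); the robot touches nothing.
It fails at once if the pin is pressed while the opening is not over the red bobbin (value of joint lock above 0.003 m and horizontal distance between opening and bobbin_red above 0.012 m).
It fails at once if the tab is gripped or pushed harder than 18 N (contact force between the fingers and tab above 18 N).
It fails at once if a bobbin is touched (contact force between the fingers and bobbin_red above 0.5 N or contact force between the fingers and bobbin_blue above 0.5 N or contact force between the fingers and bobbin_green above 0.5 N or contact force between the fingers and bobbin_yellow above 0.5 N or contact force between the fingers and bobbin_white above 0.5 N).
It fails at once if the cone, jar or hoop is moved more than 15 mm or tipped (distance of any of cone, jar, hoop from where it was at the start of the episode above 0.015 m or angle between any of cone, jar, hoop's own z axis and vertical above 0.3 rad).
It also fails if it takes over 58 s, if anything falls off the work surface, if the arm or the gripper's body presses on something with over 40 N, if the wrist force passes 120 N, or if a joint passes its speed limit or range.

## Working session

There is one attempt and no reset: what is moved stays moved. The work goes in short steps, Python scripts to look and compute and a tool call to move; the robot and the scene stay as the last step left them, time stands still between calls to the robot, and variables do not carry over. Pictures are saved under pics/ and viewed, about 8 in all and at most 12, crops included, and the job is handed in when it is done.

Besides the shell and the picture viewer there is one more tool, called after ">>>" by a JSON object that holds its "fn" and its "kwargs". send_rows: Moves the arm, as the interface text tells. Its arguments: {"type":"object","properties":{"plan":{"type":"array"},"jaw":{"type":"number"},"force":{"type":"number"}},"required":["plan"]}

```bash
mkdir -p pics
cat > h.py <<'E'
import numpy as np, cv2
from plant import r
def ray(p,uv):
    K=np.array(p["mtx"]);d=np.array([(uv[0]-K[0,2])/K[0,0],(uv[1]-K[1,2])/K[1,1]]);s=d.copy()
    for _ in range(20): s=d/(1+p["k1"]*(s@s))
    return s
def at_z(p,uv,z):
    T=np.array(p["pose"]);v=T[:3,:3]@np.append(ray(p,uv),1);o=T[:3,3]
    return o+v*(z-o[2])/v[2]
def depth(p,uv):
    u,v=int(round(uv[0])),int(round(uv[1]));d=p["range_z"][v,u];T=np.array(p["pose"])
    return T[:3,:3]@(np.append(ray(p,uv),1)*d)+T[:3,3]
def save(p,n): cv2.imwrite(f"pics/{n}.png",p["color"][:,:,::-1])
E
python3 - <<'E'
from h import *
np.set_printoptions(precision=4,suppress=True)
p=r.capture("top");save(p,"top0");s=r.capture("scene");save(s,"scene0")
print(r.get_state()["eef_rot"])
Z=dict(box=.038,tab=.068,lock_top=.064,opening=.038,bobbin_red=.03,bobbin_blue=.03,bobbin_green=.03,bobbin_yellow=.03,bobbin_white=.03,cone=.05,jar=.06,hoop=.01)
for pn,q in(("top",p),("scene",s)):
  for n,z in Z.items():
    for f in r.find_in(q,n)[:2]: print(pn,n,round(f["score"],2),np.round(f["uv"],1),at_z(q,f["uv"],z),depth(q,f["uv"]))
E
```

```text
[  95.6488   89.9156 -102.6802]
top box 0.57 [312.1 227.6] [ 0.5492 -0.1235  0.038 ] [ 0.5484 -0.1222  0.046 ]
top tab 0.83 [317.1 221.8] [ 0.5616 -0.133   0.068 ] [ 0.5619 -0.1334  0.0655]
top lock_top 0.64 [314.1 223.8] [ 0.5568 -0.1253  0.064 ] [ 0.5566 -0.1249  0.0662]
top opening 0.73 [315.9 223.1] [ 0.5614 -0.1345  0.038 ] [ 0.5588 -0.1305  0.0622]
top bobbin_blue 0.57 [313.4 222.8] [ 0.5633 -0.1289  0.03  ] [ 0.5597 -0.1237  0.0628]
top cone 0.79 [250.6 205.6] [0.6118 0.0444 0.05  ] [0.4473 0.0402 1.0931]
top cone 0.42 [318.2 223.1] [ 0.56   -0.1388  0.05  ] [ 0.5587 -0.1368  0.0617]
top jar 0.59 [374.  252.8] [ 0.4758 -0.2836  0.06  ] [ 0.4758 -0.2833  0.0611]
top hoop 0.65 [326.  168.2] [ 0.7238 -0.1763  0.01  ] [ 0.7232 -0.1758  0.0122]
scene box 0.59 [177.5 236.5] [ 0.5621 -0.1355  0.038 ] [ 0.5661 -0.1397  0.0447]
scene tab 0.85 [176.3 236.3] [ 0.5775 -0.1551  0.068 ] [ 0.5622 -0.1389  0.0423]
scene lock_top 0.73 [179.  230.2] [ 0.5704 -0.1371  0.064 ] [ 0.5662 -0.1325  0.0569]
scene opening 0.87 [180.5 236.3] [ 0.5671 -0.132   0.038 ] [ 0.5698 -0.1349  0.0426]
scene bobbin_blue 0.7 [173.6 227.4] [ 0.5356 -0.1143  0.03  ] [ 0.5555 -0.1352  0.0622]
scene bobbin_yellow 0.44 [177.5 236.6] [ 0.5576 -0.1307  0.03  ] [ 0.5663 -0.14    0.0448]
scene bobbin_white 0.28 [249.4 198.2] [0.631  0.0389 0.03  ] [0.6379 0.0273 0.0438]
scene cone 0.63 [249.1 201. ] [0.6446 0.0143 0.05  ] [0.6373 0.0269 0.035 ]
scene jar 0.76 [ 93.7 275.9] [ 0.4971 -0.3014  0.06  ] [ 0.4971 -0.3013  0.0599]
scene hoop 0.82 [232.3 297.6] [ 0.7249 -0.1889  0.01  ] [ 0.7211 -0.1832 -0.0005]
```

View pics/top0.png

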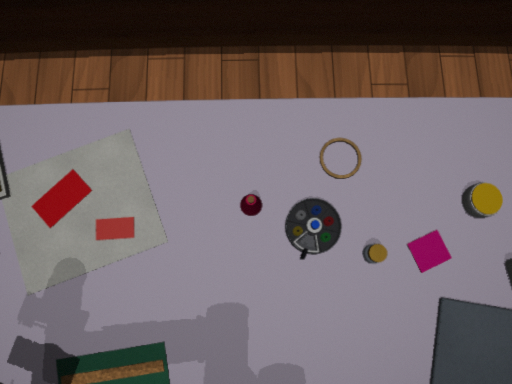

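View pics/scene0.png

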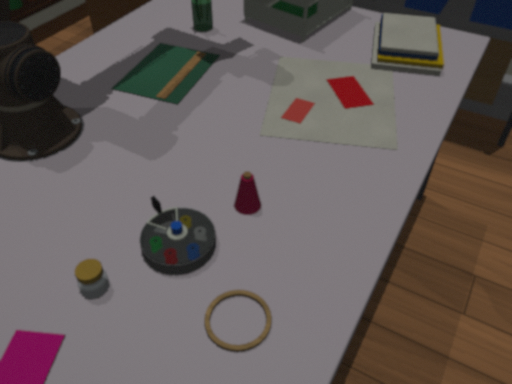

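```bash
cat >> h.py <<'E'
def blobs(p,box):
    hsv=cv2.cvtColor(p["color"],cv2.COLOR_RGB2HSV).astype(int);H,S,V=hsv[...,0],hsv[...,1],hsv[...,2]
    x0,x1,y0,y1=box;m0=np.zeros(H.shape,bool);m0[y0:y1,x0:x1]=1
    R={"pin":((H>100)&(H<130)&(S>150)&(V>120),.064),"blue":((H>105)&(H<130)&(S>110)&(V<=120),.03),"red":(((H<8)|(H>170))&(S>110),.03),
       "green":((H>45)&(H<85)&(S>90),.03),"yellow":((H>18)&(H<33)&(S>100),.03)}
    out={}
    for n,(m,z) in R.items():
        c,l,st,ce=cv2.connectedComponentsWithStats((m&m0).astype(np.uint8))
        if c>1:
            i=1+st[1:,4].argmax();out[n]=(st[i,4],ce[i],at_z(p,ce[i],z))
    return out
E
python3 - <<'E'
from h import *
np.set_printoptions(precision=4,suppress=True)
p=r.capture("top")
b=blobs(p,(284,344,196,256))
for k,v in b.items():
    d=v[2]-b["pin"][2]; print(k,v[0],v[1],v[2],"r",np.hypot(*d[:2]),"ang",np.degrees(np.arctan2(d[1],d[0])))
t=r.trace(p,"tab")[0];print(t["score"],t["uv"],t["mask"].sum())
g=p["color"].astype(int).max(2)
# dark tab outside rim
ys,xs=np.mgrid[:384,:512];m=(xs>290)&(xs<316)&(ys>242)&(ys<266)&(g<30);print(m.sum())
# depth: points above .058 -> tab / pin
W=[];
for v in range(196,270):
  for u in range(284,345):
    q=depth(p,(u,v))
    if .058<q[2]<.08: W.append([u,v,*q])
W=np.array(W)
far=np.hypot(W[:,0]-315,W[:,1]-225)>15
print("pin",W[~far].mean(0),(~far).sum(),"tab",W[far].mean(0),far.sum())
c=W[~far].mean(0)[2:4];d=W[far].mean(0)[2:4]-c;print(np.hypot(*d),np.degrees(np.arctan2(d[1],d[0])))
im=cv2.resize(p["color"][190:270,280:350,::-1],None,fx=7,fy=7,interpolation=cv2.INTER_CUBIC);cv2.imwrite("pics/c1.png",im)
E
```

```text
pin 45 [315.0667 223.8667] [ 0.5566 -0.1279  0.064 ] r 0.0 ang 0.0
blue 84 [315.8333 209.7381] [ 0.5997 -0.1374  0.03  ] r 0.04419775576156645 ang -12.470319255629184
red 84 [328.1429 220.75  ] [ 0.5681 -0.1704  0.03  ] r 0.044019583623190736 ang -74.79380565261724
green 84 [325.0714 236.8571] [ 0.5236 -0.1595  0.03  ] r 0.04569394836759388 ang -136.17811379656618
yellow 83 [297.1807 230.506 ] [ 0.5428 -0.083   0.03  ] r 0.04696912734261484 ang 107.06150529238488
0.74 [313.0, 223.1] 2237
34
pin [315.1719 224.1719   0.5557  -0.1281   0.0643] 64 tab [304.5    253.2619   0.4788  -0.0957   0.0678] 42
0.08341778409148377 157.1691640331516
```

View pics/c1.png

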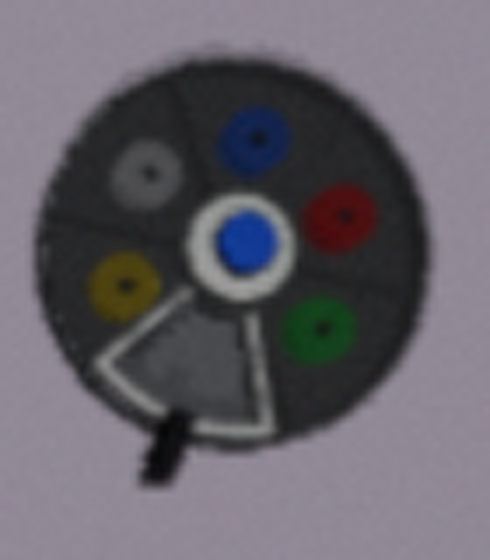

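```bash
cat >> h.py <<'E'
from scipy.spatial.transform import Rotation as Ro
def Rt(az):
    c,s=np.cos(np.radians(az)),np.sin(np.radians(az));return Ro.from_matrix(np.array([[0,c,s],[0,s,-c],[-1,0,0]],float))
def rel(p0,R0,tgts):
    rows=[]
    for p,az in tgts:
        d=R0.inv().apply(np.array(p)-p0)/.15;t=(R0.inv()*Rt(az)).as_rotvec()/(np.pi/4)
        rows.append([[round(float(x),3)+0. for x in d],[round(float(x),3)+0. for x in t]])
    return rows
def now():
    s=r.get_state();return np.array(s["tcp_pos"]),Ro.from_euler("xyz",s["eef_rot"],degrees=True)
def azof(R): y=R.as_matrix()[:,1];return np.degrees(np.arctan2(y[1],y[0]))
def calls(way):
    p0,R0=now();a0=azof(R0)
    for p,a in way:
        p=np.array(p);a0+=360*round((a-a0)/360)
        f=[.2,.4,.6,.8,1]
        print(rel(p0,R0,[(p0+(p-p0)*k,a0+(a-a0)*k) for k in f]));p0,R0,a0=p,Rt(a),a
C=np.array([.556,-.1275])
def pol(th,z=.067,rad=.084): return [C[0]+rad*np.cos(np.radians(th)),C[1]+rad*np.sin(np.radians(th)),z]
E
python3 - <<'E'
from h import *
print(azof(now()[1]),r.get_state()["gripper_width"])
calls([((.31,.51,.246),225),((.39,.38,.246),198),((.45,.25,.24),170),((.49,.11,.22),141),((*pol(140)[:2],.16),141),(pol(140),141)])
E
```

```text
-108.32365406476762 0.08776501535965504
[[[-0.001, 0.125, -0.179], [0.119, 0.0, 0.0]], [[-0.001, 0.249, -0.357], [0.237, 0.0, 0.0]], [[-0.002, 0.374, -0.536], [0.356, 0.0, 0.0]], [[-0.002, 0.498, -0.714], [0.474, 0.0, 0.0]], [[-0.003, 0.623, -0.893], [0.593, 0.0, 0.0]]]
[[[0.0, 0.047, -0.198], [0.12, 0.0, 0.0]], [[0.0, 0.094, -0.396], [0.24, 0.0, 0.0]], [[0.0, 0.141, -0.594], [0.36, 0.0, 0.0]], [[0.0, 0.189, -0.792], [0.48, 0.0, 0.0]], [[0.0, 0.236, -0.99], [0.6, 0.0, 0.0]]]
[[[0.008, -0.023, -0.19], [0.124, 0.0, 0.0]], [[0.016, -0.045, -0.379], [0.249, 0.0, 0.0]], [[0.024, -0.068, -0.569], [0.373, 0.0, 0.0]], [[0.032, -0.09, -0.758], [0.498, 0.0, 0.0]], [[0.04, -0.113, -0.948], [0.622, 0.0, 0.0]]]
[[[0.027, -0.085, -0.175], [0.129, 0.0, 0.0]], [[0.053, -0.17, -0.349], [0.258, 0.0, 0.0]], [[0.08, -0.255, -0.524], [0.387, 0.0, 0.0]], [[0.107, -0.34, -0.698], [0.516, 0.0, 0.0]], [[0.133, -0.425, -0.873], [0.644, 0.0, 0.0]]]
[[[0.08, -0.156, -0.189], [0.0, 0.0, 0.0]], [[0.16, -0.311, -0.378], [0.0, 0.0, 0.0]], [[0.24, -0.467, -0.566], [0.0, 0.0, 0.0]], [[0.32, -0.623, -0.755], [0.0, 0.0, 0.0]], [[0.4, -0.778, -0.944], [0.0, 0.0, 0.0]]]
[[[0.124, 0.0, 0.0], [0.0, 0.0, 0.0]], [[0.248, 0.0, 0.0], [0.0, 0.0, 0.0]], [[0.372, 0.0, 0.0], [0.0, 0.0, 0.0]], [[0.496, 0.0, 0.0], [0.0, 0.0, 0.0]], [[0.62, 0.0, 0.0], [0.0, 0.0, 0.0]]]
```

>>> {"fn": "send_rows", "kwargs": {"plan": [[[0,0.125,-0.18],[0.12,0,0]],[[0,0.25,-0.36],[0.24,0,0]],[[0,0.375,-0.54],[0.36,0,0]],[[0,0.5,-0.71],[0.47,0,0]],[[0,0.62,-0.89],[0.59,0,0]]], "jaw": -1, "force": 10}}

```text
time_s: 1.9
tcp_pos: [0.3103, 0.5094, 0.2457]
eef_rot: [-59.4, 90.0, 75.5]
contact_force: [0.0, 0.0, 0.3]
gripper_width: 0.0531
```

>>> {"fn": "send_rows", "kwargs": {"plan": [[[0,0.05,-0.2],[0.12,0,0]],[[0,0.09,-0.4],[0.24,0,0]],[[0,0.14,-0.59],[0.36,0,0]],[[0,0.19,-0.79],[0.48,0,0]],[[0,0.24,-0.99],[0.6,0,0]]]}}

```text
time_s: 2.4
tcp_pos: [0.3901, 0.3778, 0.2459]
eef_rot: [-42.8, 90.0, 64.9]
contact_force: [-0.3, 0.1, 0.4]
gripper_width: 0.0132
```

>>> {"fn": "send_rows", "kwargs": {"plan": [[[0.01,-0.02,-0.19],[0.12,0,0]],[[0.02,-0.045,-0.38],[0.25,0,0]],[[0.02,-0.07,-0.57],[0.37,0,0]],[[0.03,-0.09,-0.76],[0.5,0,0]],[[0.04,-0.11,-0.95],[0.62,0,0]]]}}

```text
time_s: 2.9
tcp_pos: [0.4496, 0.246, 0.2401]
eef_rot: [-22.6, 89.9, 57.0]
contact_force: [0.3, 0.6, -0.4]
gripper_width: 0.0004
```

>>> {"fn": "send_rows", "kwargs": {"plan": [[[0.03,-0.085,-0.175],[0.13,0,0]],[[0.05,-0.17,-0.35],[0.26,0,0]],[[0.08,-0.255,-0.52],[0.39,0,0]],[[0.11,-0.34,-0.7],[0.52,0,0]],[[0.13,-0.425,-0.87],[0.64,0,0]]]}}

```text
time_s: 3.4
tcp_pos: [0.4888, 0.1049, 0.2204]
eef_rot: [2.5, 89.9, 53.0]
contact_force: [1.0, -0.0, 0.2]
gripper_width: 0.0004
```

Run:
```python
from h import *
calls([((*pol(139)[:2],.15),141),(pol(139),141),(pol(148),148)])
```

```text
[[[0.094, -0.154, -0.18], [-0.002, 0.002, 0.0]], [[0.187, -0.308, -0.359], [-0.004, 0.002, 0.0]], [[0.281, -0.462, -0.539], [-0.006, 0.002, 0.0]], [[0.374, -0.616, -0.718], [-0.008, 0.002, 0.0]], [[0.468, -0.77, -0.898], [-0.01, 0.002, 0.0]]]
[[[0.111, 0.0, 0.0], [0.0, 0.0, 0.0]], [[0.221, 0.0, 0.0], [0.0, 0.0, 0.0]], [[0.332, 0.0, 0.0], [0.0, 0.0, 0.0]], [[0.443, 0.0, 0.0], [0.0, 0.0, 0.0]], [[0.553, 0.0, 0.0], [0.0, 0.0, 0.0]]]
[[[0.0, -0.001, -0.018], [-0.031, 0.0, 0.0]], [[0.0, -0.002, -0.035], [-0.062, 0.0, 0.0]], [[0.0, -0.002, -0.053], [-0.093, 0.0, 0.0]], [[0.0, -0.003, -0.07], [-0.124, 0.0, 0.0]], [[0.0, -0.004, -0.088], [-0.156, 0.0, 0.0]]]
```

>>> {"fn": "send_rows", "kwargs": {"plan": [[[0.09,-0.154,-0.18],[0,0,0]],[[0.19,-0.31,-0.36],[0,0,0]],[[0.28,-0.46,-0.54],[0,0,0]],[[0.37,-0.62,-0.72],[-0.01,0,0]],[[0.47,-0.77,-0.9],[-0.01,0,0]]]}}

```text
time_s: 3.9
tcp_pos: [0.4926, -0.074, 0.1497]
eef_rot: [-17.9, 89.8, 33.1]
contact_force: [-0.2, 0.4, 0.5]
gripper_width: 0.0004
```

>>> {"fn": "send_rows", "kwargs": {"plan": [[[0.11,0,0],[0,0,0]],[[0.22,0,0],[0,0,0]],[[0.33,0,0],[0,0,0]],[[0.44,0,0],[0,0,0]],[[0.55,0,0],[0,0,0]]]}}

```text
time_s: 4.4
tcp_pos: [0.493, -0.074, 0.0668]
eef_rot: [-23.2, 89.8, 27.8]
contact_force: [-0.1, 0.8, -0.2]
gripper_width: 0.0002
```

Run:
```python
from h import *
np.set_printoptions(precision=4,suppress=True)
p,R=now();d=p[:2]-C;print(p,azof(R),np.hypot(*d),np.degrees(np.arctan2(d[1],d[0])),r.get_state()["contact_force"])
s=r.capture("scene");im=cv2.resize(s["color"][170:290,110:270,::-1],None,fx=5,fy=5,interpolation=cv2.INTER_CUBIC);cv2.imwrite("pics/c2.png",im)
def arc(p0,R0,a,b,n=5): return rel(p0,R0,[(pol(a+(b-a)*(k+1)/5),a+(b-a)*(k+1)/5) for k in range(n)])
print(arc(p,R,139,151));print(arc(np.array(pol(151)),Rt(151),151,166))
```

```text
[ 0.493  -0.074   0.0668] 141.03666428722335 0.08267929508669468 139.66498011602786 [-0.0545  0.809  -0.1534]
[[[-0.001, 0.009, -0.017], [-0.008, 0.004, 0.002]], [[-0.001, 0.008, -0.04], [-0.061, 0.004, 0.002]], [[-0.002, 0.007, -0.064], [-0.115, 0.004, 0.002]], [[-0.002, 0.004, -0.087], [-0.168, 0.004, 0.002]], [[-0.002, 0.001, -0.11], [-0.221, 0.004, 0.002]]]
[[[0.0, -0.001, -0.029], [-0.067, 0.0, 0.0]], [[0.0, -0.003, -0.059], [-0.133, 0.0, 0.0]], [[0.0, -0.007, -0.088], [-0.2, 0.0, 0.0]], [[0.0, -0.012, -0.116], [-0.267, 0.0, 0.0]], [[0.0, -0.019, -0.145], [-0.333, 0.0, 0.0]]]
```

View pics/c2.png

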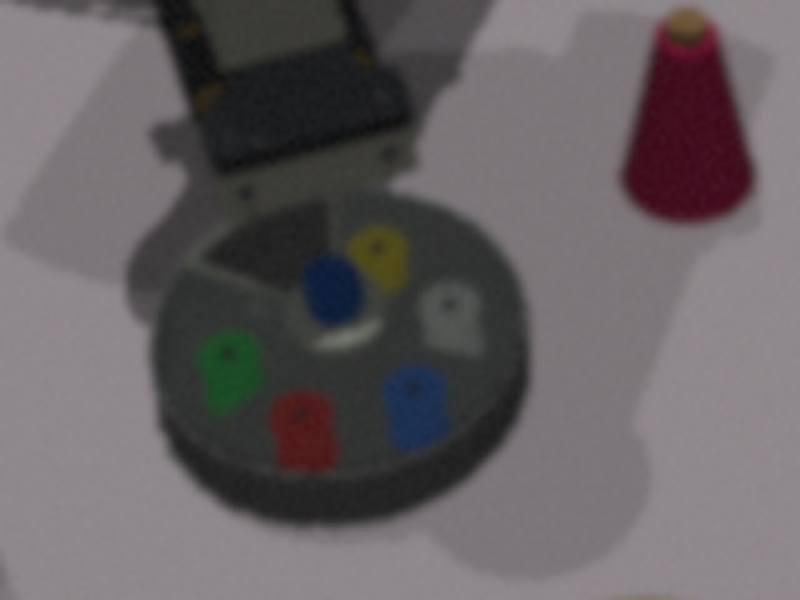

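>>> {"fn": "send_rows", "kwargs": {"plan": [[[0,0.01,-0.017],[-0.01,0,0]],[[0,0.01,-0.04],[-0.06,0,0]],[[0,0.01,-0.064],[-0.115,0,0]],[[0,0.005,-0.087],[-0.17,0,0]],[[0,0,-0.11],[-0.22,0,0]]]}}

```text
time_s: 4.95
tcp_pos: [0.4811, -0.0868, 0.0652]
eef_rot: [21.6, 89.9, 82.6]
contact_force: [-0.5, 2.3, -0.3]
gripper_width: 0.0004
```

>>> {"fn": "send_rows", "kwargs": {"plan": [[[0,0,-0.03],[-0.07,0,0]],[[0,0,-0.06],[-0.13,0,0]],[[0,-0.01,-0.09],[-0.2,0,0]],[[0,-0.01,-0.115],[-0.27,0,0]],[[0,-0.02,-0.145],[-0.33,0,0]]]}}

```text
time_s: 5.45
tcp_pos: [0.4735, -0.1071, 0.0662]
eef_rot: [-25.6, 89.8, 50.5]
contact_force: [-0.7, 2.4, -1.0]
gripper_width: 0.0002
```

```bash
cat >> h.py <<'E'
def where():
    p,R=now();d=p[:2]-C;th=np.degrees(np.arctan2(d[1],d[0]))%360
    s=r.get_state();print(s["time_s"],p,"az",azof(R)%360,"rad",np.hypot(*d),"th",th,s["contact_force"],s["joints"][5]);return p,R,th
def arc(p0,R0,a,b): print(rel(p0,R0,[(pol(a+(b-a)*(k+1)/5),a+(b-a)*(k+1)/5) for k in range(5)]))
E
python3 - <<'E'
from h import *
p,R,th=where();arc(p,R,th,188);arc(np.array(pol(188)),Rt(188),188,213)
E
```

```text
5.45 [ 0.47350947 -0.10708855  0.06622187] az 166.03568635943634 rad 0.08497832437275923 th 166.10189067877016 [-0.67321195  2.35638035 -1.00124748] -24.275100346550936
[[[-0.005, -0.008, -0.043], [-0.099, 0.003, 0.002]], [[-0.005, -0.013, -0.085], [-0.196, 0.003, 0.002]], [[-0.005, -0.021, -0.127], [-0.293, 0.003, 0.002]], [[-0.006, -0.033, -0.169], [-0.391, 0.003, 0.002]], [[-0.006, -0.047, -0.209], [-0.488, 0.003, 0.002]]]
[[[0.0, -0.002, -0.049], [-0.111, 0.0, 0.0]], [[0.0, -0.009, -0.097], [-0.222, 0.0, 0.0]], [[0.0, -0.019, -0.145], [-0.333, 0.0, 0.0]], [[0.0, -0.034, -0.192], [-0.444, 0.0, 0.0]], [[0.0, -0.052, -0.237], [-0.556, 0.0, 0.0]]]
```

>>> {"fn": "send_rows", "kwargs": {"plan": [[[0,-0.01,-0.043],[-0.1,0,0]],[[0,-0.015,-0.085],[-0.195,0,0]],[[0,-0.02,-0.127],[-0.29,0,0]],[[0,-0.03,-0.17],[-0.39,0,0]],[[0,-0.047,-0.21],[-0.49,0,0]]]}}

```text
time_s: 5.95
tcp_pos: [0.4731, -0.1393, 0.0672]
eef_rot: [-61.0, 89.7, 37.4]
contact_force: [-0.8, 1.5, 0.5]
gripper_width: 0.0006
```

>>> {"fn": "send_rows", "kwargs": {"plan": [[[0,0,-0.049],[-0.11,0,0]],[[0,-0.01,-0.097],[-0.22,0,0]],[[0,-0.02,-0.145],[-0.33,0,0]],[[0,-0.034,-0.19],[-0.44,0,0]],[[0,-0.052,-0.237],[-0.555,0,0]]]}}

```text
time_s: 6.45
tcp_pos: [0.4857, -0.1736, 0.0681]
eef_rot: [-85.2, 89.7, 38.3]
contact_force: [-1.1, 2.7, 1.2]
gripper_width: 0.0005
```

Run:
```python
from h import *
p,R,th=where();arc(p,R,th,238);arc(np.array(pol(238)),Rt(238),238,260)
```

```text
6.45 [ 0.48571021 -0.17355475  0.06806897] az 213.50670110118713 rad 0.08403389284469702 th 213.23331916945247 [-1.11473204  2.70479237  1.17976526] 31.63281850926032
[[[0.007, -0.002, -0.048], [-0.104, 0.0, 0.006]], [[0.007, -0.008, -0.096], [-0.214, 0.0, 0.006]], [[0.007, -0.018, -0.144], [-0.324, 0.0, 0.006]], [[0.007, -0.032, -0.19], [-0.434, -0.001, 0.006]], [[0.007, -0.051, -0.235], [-0.544, -0.001, 0.006]]]
[[[0.0, -0.002, -0.043], [-0.098, 0.0, 0.0]], [[0.0, -0.007, -0.086], [-0.196, 0.0, 0.0]], [[0.0, -0.015, -0.128], [-0.293, 0.0, 0.0]], [[0.0, -0.026, -0.169], [-0.391, 0.0, 0.0]], [[0.0, -0.041, -0.21], [-0.489, 0.0, 0.0]]]
```

>>> {"fn": "send_rows", "kwargs": {"plan": [[[0.007,0,-0.048],[-0.105,0,0.006]],[[0.007,-0.01,-0.096],[-0.215,0,0.006]],[[0.007,-0.018,-0.144],[-0.325,0,0.006]],[[0.007,-0.032,-0.19],[-0.435,0,0.006]],[[0.007,-0.05,-0.235],[-0.545,0,0.006]]]}}

```text
time_s: 6.95
tcp_pos: [0.5112, -0.1989, 0.068]
eef_rot: [162.4, 90.0, -49.3]
contact_force: [-1.4, 1.1, 0.8]
gripper_width: 0.0005
```

>>> {"fn": "send_rows", "kwargs": {"plan": [[[0,0,-0.043],[-0.1,0,0]],[[0,-0.007,-0.086],[-0.195,0,0]],[[0,-0.015,-0.128],[-0.29,0,0]],[[0,-0.026,-0.17],[-0.39,0,0]],[[0,-0.04,-0.21],[-0.49,0,0]]]}}

```text
time_s: 7.45
tcp_pos: [0.5407, -0.2107, 0.0688]
eef_rot: [66.7, 90.0, -122.8]
contact_force: [-1.5, -1.1, -0.3]
gripper_width: 0.0005
```

Run:
```python
from h import *
p,R,th=where();arc(p,R,th,273)
s=r.capture("scene");im=cv2.resize(s["color"][170:290,110:270,::-1],None,fx=5,fy=5,interpolation=cv2.INTER_CUBIC);cv2.imwrite("pics/c3.png",im)
```

```text
7.45 [ 0.54070027 -0.21073785  0.06884809] az 260.50067803403596 rad 0.08463226705980313 th 259.5848696354109 [-1.46319131 -1.14380256 -0.3239987 ] 82.4441534785718
[[[0.012, -0.004, -0.026], [-0.039, 0.0, -0.001]], [[0.012, -0.006, -0.052], [-0.099, 0.0, -0.001]], [[0.012, -0.008, -0.079], [-0.159, 0.0, -0.001]], [[0.012, -0.012, -0.104], [-0.218, 0.0, -0.001]], [[0.012, -0.017, -0.13], [-0.278, 0.0, -0.001]]]
```

View pics/c3.png

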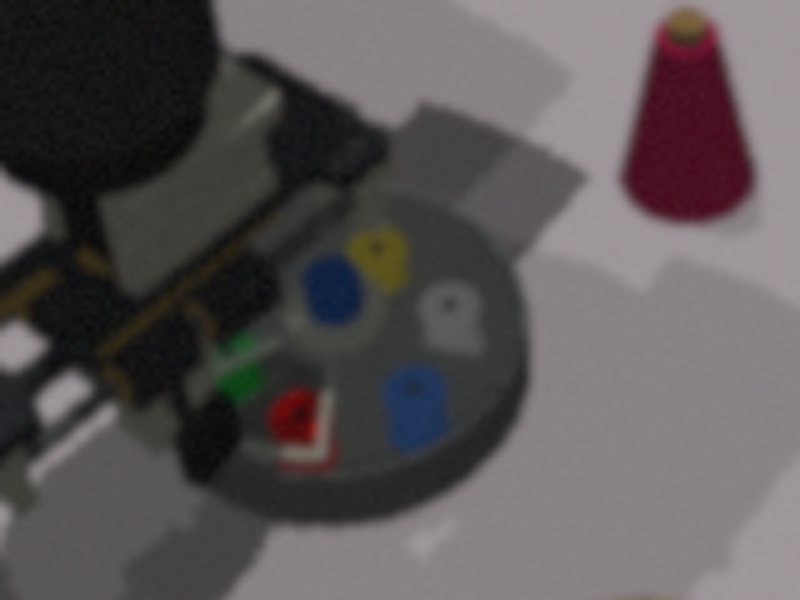

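>>> {"fn": "send_rows", "kwargs": {"plan": [[[0.01,0,-0.026],[-0.04,0,0]],[[0.01,-0.005,-0.052],[-0.1,0,0]],[[0.01,-0.01,-0.078],[-0.16,0,0]],[[0.01,-0.012,-0.104],[-0.22,0,0]],[[0.01,-0.017,-0.125],[-0.28,0,0]]]}}

```text
time_s: 8.0
tcp_pos: [0.5603, -0.2115, 0.0681]
eef_rot: [100.5, 89.9, -76.1]
contact_force: [-2.1, -0.7, 0.5]
gripper_width: 0.0006
```

Run:
```python
from h import *
p,R,th=where();arc(p,R,th,275.5);
s=r.capture("scene");im=cv2.resize(s["color"][195:285,130:230,::-1],None,fx=6,fy=6,interpolation=cv2.INTER_CUBIC);cv2.imwrite("pics/c4.png",im)
# predicted red-bobbin and frame corner pixels
```

```text
8.0 [ 0.56034658 -0.21147981  0.0681447 ] az 273.4116922171904 rad 0.08409221816462122 th 272.9628389116372 [-2.08743392 -0.69970722  0.49707094] 95.32729817265543
[[[0.008, -0.001, -0.005], [-0.001, 0.0, -0.001]], [[0.008, -0.001, -0.01], [-0.013, 0.0, -0.001]], [[0.008, -0.001, -0.015], [-0.024, 0.0, -0.001]], [[0.008, -0.001, -0.02], [-0.035, 0.0, -0.001]], [[0.008, -0.001, -0.025], [-0.046, 0.0, -0.001]]]
```

View pics/c4.png

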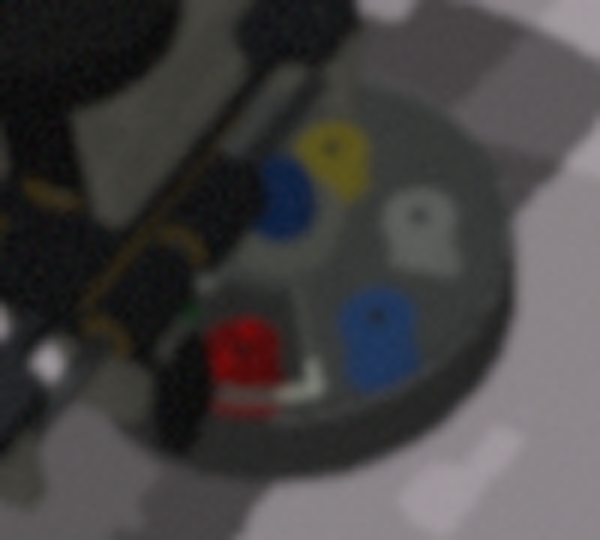

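>>> {"fn": "send_rows", "kwargs": {"plan": [[[0,0,-0.005],[0,0,0]],[[0,0,-0.01],[-0.01,0,0]],[[0,0,-0.015],[-0.02,0,0]],[[0,0,-0.02],[-0.03,0,0]],[[0,0,-0.025],[-0.04,0,0]]]}}

```text
time_s: 8.55
tcp_pos: [0.5647, -0.2112, 0.0683]
eef_rot: [122.4, 89.9, -52.2]
contact_force: [-2.1, 1.4, 1.4]
gripper_width: 0.0007
```

>>> {"fn": "send_rows", "kwargs": {"plan": [[[0,0,0],[0,0,0]],[[0,0,0.06],[0,0,0]],[[0,0,0.14],[0,0,0]],[[-0.2,0,0.14],[0,0,0]],[[-0.5,0,0.14],[0,0,0]]]}}

```text
time_s: 9.05
tcp_pos: [0.5408, -0.213, 0.1416]
eef_rot: [-2.8, 89.7, -177.5]
contact_force: [2.0, -0.6, 0.6]
gripper_width: 0.0004
```

>>> {"fn": "send_rows", "kwargs": {"plan": [[[-0.2,0.1,0.2],[0,0,0]],[[-0.3,0.3,0.4],[0,0,0]],[[-0.3,0.5,0.6],[0,0,0]],[[-0.3,0.7,0.8],[0,0,0]],[[-0.3,0.9,0.9],[0,0,0]]]}}

```text
time_s: 9.55
tcp_pos: [0.4163, -0.3607, 0.1879]
eef_rot: [-0.0, 89.8, -174.7]
contact_force: [1.6, -0.1, 0.1]
gripper_width: 0.0003
```

Run:
```python
from h import *
np.set_printoptions(precision=4,suppress=True)
where()
p=r.capture("top");s=r.capture("scene")
b=blobs(p,(284,344,196,256))
for k,v in b.items():
    d=v[2][:2]-C; print(k,v[0],v[2],"r",np.hypot(*d),"ang",np.degrees(np.arctan2(d[1],d[0]))%360)
W=np.array([[u,v,*depth(p,(u,v))] for v in range(190,270) for u in range(284,360)])
f=np.hypot(W[:,2]-C[0],W[:,3]-C[1]);m=(W[:,4]>.055)&(W[:,4]<.08)&(f>.068)&(f<.1)
t=W[m].mean(0);d=t[2:4]-C;print("tab",t,m.sum(),np.hypot(*d),np.degrees(np.arctan2(d[1],d[0]))%360)
a=cv2.resize(p["color"][190:260,280:350,::-1],(560,560),interpolation=cv2.INTER_CUBIC)
cv2.imwrite("pics/c5.png",a)
```

```text
9.55 [ 0.4163 -0.3607  0.1879] az 275.3266001220182 rad 0.2718416780007098 th 239.07935659049076 [ 1.6242 -0.0847  0.0504] 115.73711082173043
pin 48 [ 0.5561 -0.1272  0.064 ] r 0.0002776192574711634 ang 78.00631555559039
blue 83 [ 0.5999 -0.1375  0.03  ] r 0.045021731862279805 ang 347.215847970465
red 91 [ 0.5685 -0.1706  0.03  ] r 0.04490808417847387 ang 286.1884748133541
green 87 [ 0.5238 -0.1597  0.03  ] r 0.0455644350262235 ang 224.99251924070276
yellow 80 [ 0.5428 -0.0835  0.03  ] r 0.04597499007655124 ang 106.64190287917475
tab [343.55   213.9      0.5816  -0.2058   0.0669] 40 0.08239738581834341 288.10478462698916
```

View pics/c5.png

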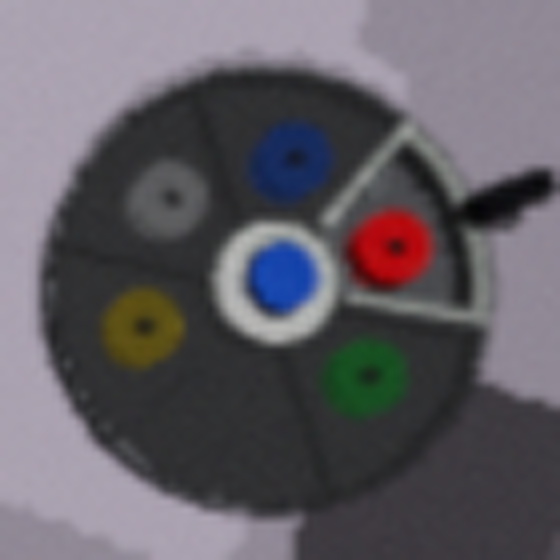

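Run:
```python
from h import *
calls([((.486,-.245,.17),275),((*C,.13),275),((*C,.09),275),((*C,.0735),275)])
```

```text
[[[0.023, -0.148, -0.106], [0.001, 0.006, 0.0]], [[0.045, -0.295, -0.212], [0.001, 0.006, 0.0]], [[0.068, -0.443, -0.319], [0.002, 0.006, 0.0]], [[0.091, -0.591, -0.425], [0.003, 0.006, 0.0]], [[0.113, -0.738, -0.531], [0.004, 0.006, 0.0]]]
[[[0.053, -0.148, -0.107], [0.0, 0.0, 0.0]], [[0.107, -0.296, -0.213], [0.0, 0.0, 0.0]], [[0.16, -0.444, -0.32], [0.0, 0.0, 0.0]], [[0.213, -0.592, -0.427], [0.0, 0.0, 0.0]], [[0.267, -0.74, -0.533], [0.0, 0.0, 0.0]]]
[[[0.053, 0.0, 0.0], [0.0, 0.0, 0.0]], [[0.107, 0.0, 0.0], [0.0, 0.0, 0.0]], [[0.16, 0.0, 0.0], [0.0, 0.0, 0.0]], [[0.213, 0.0, 0.0], [0.0, 0.0, 0.0]], [[0.267, 0.0, 0.0], [0.0, 0.0, 0.0]]]
[[[0.022, 0.0, 0.0], [0.0, 0.0, 0.0]], [[0.044, 0.0, 0.0], [0.0, 0.0, 0.0]], [[0.066, 0.0, 0.0], [0.0, 0.0, 0.0]], [[0.088, 0.0, 0.0], [0.0, 0.0, 0.0]], [[0.11, 0.0, 0.0], [0.0, 0.0, 0.0]]]
```

>>> {"fn": "send_rows", "kwargs": {"plan": [[[0.02,-0.15,-0.106],[0,0.006,0]],[[0.045,-0.295,-0.21],[0,0.006,0]],[[0.07,-0.44,-0.32],[0,0.006,0]],[[0.09,-0.59,-0.425],[0,0.006,0]],[[0.11,-0.74,-0.53],[0,0.006,0]]]}}

```text
time_s: 10.15
tcp_pos: [0.4857, -0.2435, 0.1705]
eef_rot: [151.6, 90.0, -23.3]
contact_force: [-0.2, -0.6, -0.3]
gripper_width: 0.0003
```

>>> {"fn": "send_rows", "kwargs": {"plan": [[[0.05,-0.15,-0.107],[0,0,0]],[[0.107,-0.295,-0.21],[0,0,0]],[[0.16,-0.445,-0.32],[0,0,0]],[[0.21,-0.59,-0.427],[0,0,0]],[[0.265,-0.74,-0.53],[0,0,0]]]}}

```text
time_s: 10.65
tcp_pos: [0.555, -0.1246, 0.1306]
eef_rot: [167.0, 89.9, -7.9]
contact_force: [0.2, 0.2, 0.3]
gripper_width: 0.0005
```

Run:
```python
from h import *
where();calls([((*C,.087),275),((*C,.074),275)])
```

```text
10.65 [ 0.55497279 -0.12463953  0.13055781] az 275.1493470582737 rad 0.0030393204882535442 th 109.75347625302201 [0.2363668  0.23627324 0.34380751] 88.06841123557984
[[[0.058, 0.004, -0.001], [0.001, -0.002, 0.0]], [[0.116, 0.008, -0.002], [0.001, -0.002, 0.0]], [[0.174, 0.012, -0.003], [0.002, -0.002, 0.0]], [[0.232, 0.016, -0.004], [0.003, -0.002, 0.0]], [[0.29, 0.02, -0.005], [0.003, -0.002, 0.0]]]
[[[0.017, 0.0, 0.0], [0.0, 0.0, 0.0]], [[0.035, 0.0, 0.0], [0.0, 0.0, 0.0]], [[0.052, 0.0, 0.0], [0.0, 0.0, 0.0]], [[0.069, 0.0, 0.0], [0.0, 0.0, 0.0]], [[0.087, 0.0, 0.0], [0.0, 0.0, 0.0]]]
```

>>> {"fn": "send_rows", "kwargs": {"plan": [[[0.06,0.01,0],[0,0,0]],[[0.12,0.02,0],[0,0,0]],[[0.175,0.02,-0.005],[0,0,0]],[[0.23,0.02,-0.005],[0,0,0]],[[0.29,0.02,-0.005],[0,0,0]]]}}

```text
time_s: 11.15
tcp_pos: [0.5558, -0.1282, 0.0866]
eef_rot: [169.0, 89.9, -5.9]
contact_force: [0.4, 0.1, -0.0]
gripper_width: 0.0005
```

>>> {"fn": "send_rows", "kwargs": {"plan": [[[0.017,0,0],[0,0,0]],[[0.035,0,0],[0,0,0]],[[0.052,0,0],[0,0,0]],[[0.07,0,0],[0,0,0]],[[0.087,0,0],[0,0,0]]]}}

```text
time_s: 11.65
tcp_pos: [0.5561, -0.1285, 0.0748]
eef_rot: [153.9, 89.9, -21.0]
contact_force: [-11.8, 4.5, 35.1]
gripper_width: 0.0004
```

>>> {"fn": "send_rows", "kwargs": {"plan": [[[0,0,0],[0,0,0]],[[-0.03,0,0],[0,0,0]],[[-0.1,0,0],[0,0,0]],[[-0.3,0,0],[0,0,0]],[[-0.6,0,0],[0,0,0]]]}}

```text
time_s: 12.15
tcp_pos: [0.5545, -0.1283, 0.1641]
eef_rot: [18.2, 89.9, -156.7]
contact_force: [2.4, -0.4, 0.5]
gripper_width: 0.0006
```

>>> {"fn": "send_rows", "kwargs": {"plan": [[[-0.1,0.15,0.15],[0,0,0]],[[-0.1,0.35,0.35],[0,0,0]],[[-0.1,0.55,0.55],[0,0,0]],[[-0.1,0.75,0.75],[0,0,0]],[[-0.1,0.95,0.9],[0,0,0]]]}}

```text
time_s: 12.65
tcp_pos: [0.4314, -0.2832, 0.1806]
eef_rot: [48.7, 89.9, -126.1]
contact_force: [1.4, -0.0, 0.6]
gripper_width: 0.0003
```

>>> {"fn": "send_rows", "kwargs": {"plan": [[[0,0.1,0],[0,0,0]],[[0,0.3,0],[0,0,0]],[[0,0.4,0],[0,0,0]],[[0,0.4,0],[0,0,0]],[[0,0.4,0],[0,0,0]]]}}

```text
time_s: 13.15
tcp_pos: [0.4366, -0.3428, 0.1806]
eef_rot: [30.4, 89.9, -144.5]
contact_force: [-0.8, 0.6, 0.3]
gripper_width: 0.0009
```

Run:
```python
from h import *
np.set_printoptions(precision=4,suppress=True)
where();p=r.capture("top")
W=np.array([[u,v,*depth(p,(u,v))] for v in range(190,270) for u in range(284,360)])
f=np.hypot(W[:,2]-C[0],W[:,3]-C[1]);m=(W[:,4]>.055)&(W[:,4]<.08)&(f>.068)&(f<.1)
t=W[m].mean(0);d=t[2:4]-C;print("tab",t,m.sum(),np.hypot(*d),np.degrees(np.arctan2(d[1],d[0]))%360)
print("pin z",np.median(W[f<.007,4]))
cv2.imwrite("pics/c6.png",cv2.resize(p["color"][150:280,230:400,::-1],None,fx=4.4,fy=4.4,interpolation=cv2.INTER_CUBIC))
```

```text
13.15 [ 0.4366 -0.3428  0.1806] az 275.085342825127 rad 0.2462103461896361 th 241.00333983891775 [-0.7939  0.6291  0.3219] 112.93377758440393
tab [340.4167 214.9167   0.5794  -0.1978   0.0641] 12 0.07407864798042443 288.39678081429724
pin z 0.05599716027853063
```

View pics/c6.png

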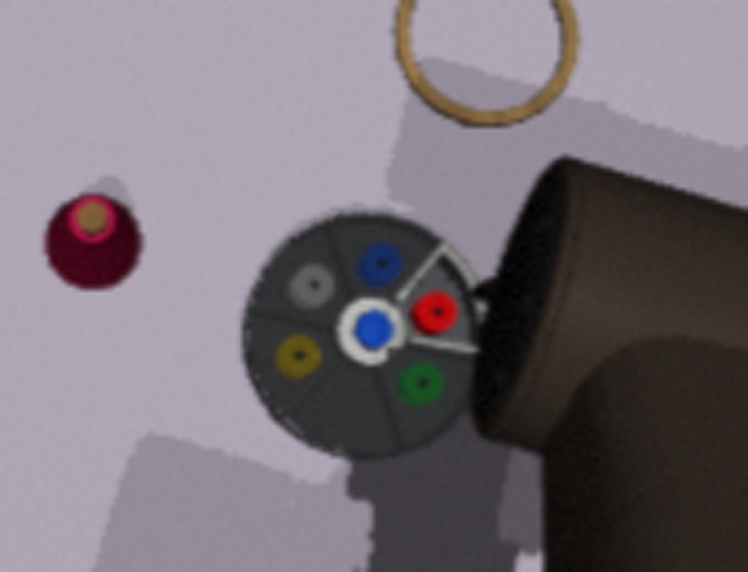

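The pin reads 56 mm, which is fully down. The lid is unchanged (tab at about 288°, red bobbin at about 286°), and the arm is clear.

```bash
python3 -c "
from plant import r
print(r.close_job())"
```

```text
the job is handed in; nothing more can be done
None
```

The opening now stands over the red bobbin with the lock pin fully down, and the job is handed in. No verdict was reported.

- **Lid:** I pushed the tab about 130° counter-clockwise with the closed fingers, using roughly 2–3 N. The tab ended at about 288° and the red bobbin at about 286°, so the centres are 1–2 mm apart (limit 9 mm). The picture shows the whole bobbin inside the frame. The lid read the same after the pin was pressed, though the arm hid part of the tab in that last picture.
- **Pin:** I pressed it only after checking the opening. Its top then read 56.0 mm above the table, which is fully down. The press bottomed out harder than intended, with about 35 N vertical and about 12 N sideways on the wrist. That is under the wrist limit of 120 N.
- **Surroundings:** The fingers stayed above the lid, so they did not reach the bobbins. The cone and hoop look unmoved in the last picture. The jar was hidden by the arm there, but the tool passed well above it.
- **Detection:** The trained networks were poor on the box parts, missing some bobbins and placing the tab near the middle of the box. I used colour and depth measurements instead, and these agreed with the given sizes to within 2 mm. The one exception was the tab's radius in the last picture, where only part of it showed.

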